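# Cover the beaker with the flat aluminium plate

## Robot

A 6-joint arm with a two-finger parallel gripper is mounted at the origin on the work surface. World frame = base frame: x ahead of the robot, y to its left, z up, the work surface at z = 0. Lengths are in mm, angles in rad, forces in N, time in s.
With the tool pointing down it reaches from about 275 to 750 mm from the base axis. Payload 10.2 kg.
Tool frame: the origin (TCP) lies midway between the tips of the shut fingers; the grasp point (between the pads) lies 19 mm behind it; z points along the fingers, y is the direction in which the jaws open and shut (so a half turn about z gives the same grasp; the last joint's range is limited). The gripper opens to 85 mm and grips with 20 to 120 N. Pads are 22 mm wide; open, the fingers measure 114 mm over their backs; the gripper's body (76 mm by 85 mm) begins 54 mm behind the grasp point. The pads swing forward as they close: fully open they stand 13 mm farther back than shut.
Start: joints at [-1.462, 0.313, 1.498, -0, 1.331, -0.223], TCP at [171.004, -496.376, 231.294] pointing down, gripper open.
Joint ranges: [-2.94, 2.94], [-0.97, 2.17], [0.19, 2.56], [-1.23, 4.37], [0.02, 3.11], [-2.88, 2.88]. Speed limits (rad/s): [2.39, 2.39, 3.01, 3.14, 3.14, 3.14].

## Interface

Orientations are given as a unit quaternion [w, x, y, z].
In Python, from rig import sense, optics, ctrl gives the robot as it stands.
- The arm moves only by the tool play_rows, never from a script. Its argument "plan" is a list of rows, each a list of 7 numbers: the shift along the world's x, y, z in mm, then the turn, a rotation vector about the world's x, y, z in rad, then the opening, from -1 (shut) to 1 (fully open), so that 0 is half open. A call has 1 to 5 rows; each row shifts and turns the pose as measured when the row begins; what a row does not reach is not made up. A row lasts 1/12 s, in which the tool goes at most 41.7 mm and 7.16 degrees, less where a joint would pass 70% of its speed; a pose out of reach is approached as far as the arm can. A call is refused whole if a number of a shift passes 41.7 or a number of a turn 0.125, either way. A call with a gripper value outside its range is refused whole. The fingers move at their own pace and stop on an object; "grip_force" is the grip in N (left out, the last holds). Time passes only in rows, so rows that do not move let the fingers close. It gives the time, the measured TCP pose, the force and the opening at its end, in the units of the state.
- sense(): the state, without advancing time (a new reading comes with each control period).
- optics.capture(name): name is "side" or "top" or "wrist"; returns a dict with "img" (420x560x3 uint8, blue, green, red), "fx", "fy", "cx", "cy" (pixels), "dist" ([k1, k2, p1, p2, k3] as OpenCV has them; the pictures are not rectified), "world_to_cam" (4x4, takes a point from world to camera coordinates). Camera axes: x right, y up, looking along -z (the intrinsics and any distortion apply to the point x, -y, -z); pixel columns grow to the right and rows downward; lengths in mm; the calibration is good to about 2 mm. A picture is of the moment at which its call begins. There is no depth.
- ctrl.finish_job(): hands the job in, once; it reports no verdict.
The state is a dict: "time_s": time; "joints": joint angles; "dq": joint speeds; "tau": joint torques, N m; "eef_pos": TCP position; "ee_rot": TCP orientation; "force": force on the tool from outside, world axes, zero at the start; "wrist_torque": the same for the moment, N m; "grip_width": opening from 0.0 (shut) to 1.0 (fully open).
Only numpy, scipy, OpenCV 4.12 (cv2) and the standard library are available. Lean on these libraries where they do the work, as an engineer would, in place of code of your own. Each camera call takes 0.05 s, during which the arm holds its last target. There are 200 camera calls.

## Task

The thin aluminium cover plate lies flat on the stone block, too thin there to pick up: pressing on it only lightly (well under 20 N, or it scratches), slide it towards the robot until its near end overhangs the block's front edge by about 20 mm or more, while the plate still lies flat. Then take it by the overhanging end, lift it off, set it down gently and level on the white beaker, centred over the mouth, and let go. Do not drop the plate, leave the beaker standing where it is, and do not disturb the mortar, bottle and jar.

Things in the scene. Friction and masses are not known exactly. Their poses are not given: they have to be found in the camera images.
- plate: plain flat square-edged aluminium plate, 110 mm long (its x), 56 mm wide (its y), 3 mm thick, 40 to 75 g; origin at the centre of its underside, z up. Starts flat on the stone block, within 0.25 rad of square to its front edge, its -x end nearer the robot. Friction on stone about 0.25 to 0.34; the fingertips hold it better: a light press of 4 to 12 N drags it along, keep below 20 N
- plate_end (a point): middle of the plate's near end, 55 mm from the plate's centre along its -x, at half thickness
- block: dark slate block, polished, fixed on the bench, 150 mm deep (its x) and 150 mm wide (its y), flat top without rim; origin at the centre of its top face, z up. The top stands 40 to 55 mm above the bench, which differs from run to run; its front faces the robot (-x) and is turned up to 0.3 rad.
- front_edge (a point): middle of the block's front top edge, 75 mm from the block's centre along its -x
- beaker: loose straight white porcelain beaker, open at the top, outer diameter 44 mm at the rim, wall 4 mm, 70 mm tall, about 200 g; origin at the centre of its underside
- beaker_rim (a point): centre of the beaker's mouth, 70 mm above its foot
- mortar: bystander: white porcelain mortar bowl, 120 mm across, 65 mm tall, with its pestle standing out to 110 mm; origin at the centre of its underside
- reagent: bystander: amber bottle, 60 mm diameter, 130 mm tall; origin at the centre of its underside
- jar: bystander: low white jar with a steel lid, 56 mm diameter, 75 mm tall; origin at the centre of its underside
Things that resemble listed ones, but are neither listed nor needed, are in the scene too. Of the things like the plate, leave any that is orange; of the rest the larger one is meant.

How it is judged (in metres and radians):
On the way, in this order (a step that is already met when the one before it is completed fails the run):
1. the plate lies flat on the block with its near end overhanging the front edge by at least 18 mm (x of plate_end in the frame of block below -0.093 m and z of plate in the frame of block below 0.003 m and angle between plate's own z axis and vertical below 0.06 rad and contact force between plate and block above 0.2 N), for 0.3 s.
2. the plate is lifted clear of the block in the gripper (z of plate in the frame of block above 0.008 m and contact force between plate and block below 0.01 N and contact force between the fingers and plate above 1 N), for 0.2 s.
At the end, for the whole second after the job is handed in: The plate lies at rest and level (within 0.06 rad) on the rim of the upright beaker, its centre within 12 mm of the middle of the mouth, released (horizontal distance between plate and beaker_rim below 0.012 m and z of plate in the frame of beaker_rim between -0.003 and 0.003 m and angle between each of plate, beaker's own z axis and vertical below 0.06 rad and contact force between plate and beaker above 0.2 N and contact force between the fingers and plate below 0.01 N and linear speed of plate below 0.01 m/s); the robot touches nothing.
It fails at once if the plate is pressed on the block with 20 N or more (contact force between plate and block above 20 N).
It fails at once if the plate is set down on the beaker with 20 N or more (contact force between plate and beaker above 20 N).
It fails at once if the plate drops below the top of the block by more than 12 mm (z of plate in the frame of block below -0.012 m).
It fails at once if the beaker is shifted more than 25 mm (distance of beaker from where it was at the start of the episode above 0.025 m).
It fails at once if the mortar, bottle or jar is moved more than 20 mm (distance of any of mortar, reagent, jar from where it was at the start of the episode above 0.02 m).
It also fails if it takes over 66 s, if anything falls off the work surface, if the arm or the gripper's body presses on something with over 40 N, if the wrist force passes 120 N, or if a joint passes its speed limit or range.

## Working session

There is one attempt and no reset: what is moved stays moved. The work goes in short steps, Python scripts to look and compute and a tool call to move; the robot and the scene stay as the last step left them, time stands still between calls to the robot, and variables do not carry over. Pictures are saved under pics/ and viewed, about 8 in all and at most 12, crops included, and the job is handed in when it is done.

Besides the shell and the picture viewer there is one more tool, called as name(argument=value, ...) on one line, values as JSON. play_rows: Moves the arm, as the interface text tells. Its arguments: {"type":"object","properties":{"plan":{"type":"array"},"grip_force":{"type":"number"}},"required":["plan"]}

```bash
ls; mkdir -p pics; cat > h.py <<'E'
import numpy as np, cv2
from rig import sense, optics, ctrl
def cap(n,save=None):
    c=optics.capture(n)
    if save: cv2.imwrite('pics/'+save,c['img'])
    return c
def K(c): return np.array([[c['fx'],0,c['cx']],[0,c['fy'],c['cy']],[0,0,1.]])
def ray(c,uv):
    p=cv2.undistortPoints(np.array(uv,float).reshape(-1,1,2),K(c),np.array(c['dist'],float)).reshape(-1,2)
    T=np.array(c['world_to_cam']);R=T[:3,:3];o=-R.T@T[:3,3]
    d=np.c_[p[:,0],-p[:,1],-np.ones(len(p))]@R
    return o,d
def onz(c,uv,z):
    o,d=ray(c,uv); return o+d*((z-o[2])/d[:,2])[:,None]
def proj(c,P):
    T=np.array(c['world_to_cam']);q=np.atleast_2d(P)@T[:3,:3].T+T[:3,3]
    q=q*[1,-1,-1]
    return cv2.projectPoints(q,np.zeros(3),np.zeros(3),K(c),np.array(c['dist'],float))[0].reshape(-1,2)
def tri(c1,u1,c2,u2):
    o1,d1=ray(c1,u1);o2,d2=ray(c2,u2);d1=d1[0]/np.linalg.norm(d1);d2=d2[0]/np.linalg.norm(d2)
    s=np.linalg.lstsq(np.c_[d1,-d2],o2-o1,rcond=None)[0]
    a=o1+s[0]*d1;b=o2+s[1]*d2
    return (a+b)/2,np.linalg.norm(a-b)
E
python3 - <<'E'
from h import *
import pickle
d={n:cap(n,n+'0.png') for n in('top','side')}
pickle.dump(d,open('c0.pkl','wb'))
for n in d:
    T=np.array(d[n]['world_to_cam']);print(n,-T[:3,:3].T@T[:3,3],d[n]['dist'],d[n]['fx'])
print(sense())
E
```

```text
pics
top [ 431.25544266  -22.87780834 1093.61057329] [-0.12708212  0.          0.          0.          0.        ] 483.86319026984404
side [467.14401983 597.4579854  636.69611188] [-0.14069145  0.          0.          0.          0.        ] 430.65449218482377
{'time_s': 0.1, 'joints': array([-1.46236519e+00,  3.13397100e-01,  1.49835156e+00, -2.29666413e-05,
        1.33098828e+00, -2.23396147e-01]), 'dq': array([ 3.86742152e-04, -3.34390546e-03, -1.18118503e-03, -3.71610071e-05,
        1.19851320e-03, -4.55797289e-04]), 'tau': array([ 2.80715984e-03, -4.12897503e+01, -2.60139960e+01, -1.50366377e-04,
        3.03978559e-03,  3.96275993e-06]), 'eef_pos': array([ 170.98984114, -496.13690369,  230.79433311]), 'ee_rot': array([-5.71837039e-04,  9.86267263e-01,  1.65156163e-01,  2.17352802e-05]), 'force': array([-0.57153683, -0.38806406,  0.50222806]), 'wrist_torque': array([ 0.01271744,  0.02046181, -0.07439921]), 'grip_width': 1.000156451298305}
```

View pics/top0.png

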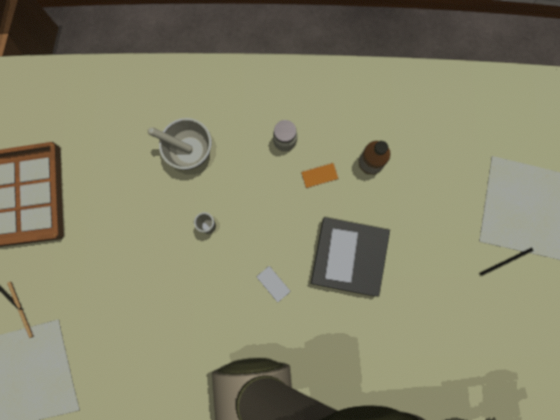

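View pics/side0.png

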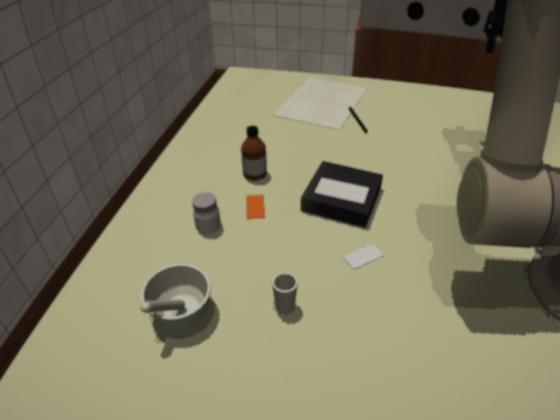

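The top view shows three flat pieces. At (341,256) there is a light plate lying on the slate, at (273,284) a smaller silver one on the bench, and at (320,176) an orange one. The one on the slate fits: it isn't orange and it's the larger. The beaker is at (204,224), the mortar at (186,147), the jar at (285,135) and the bottle at (375,157).

```bash
cat > m.py <<'E'
from h import *
def plate_quad(c,box,thr):
    x0,y0,x1,y1=box;g=cv2.cvtColor(c['img'],cv2.COLOR_BGR2GRAY)
    hsv=cv2.cvtColor(c['img'],cv2.COLOR_BGR2HSV)
    m=np.zeros_like(g);m[y0:y1,x0:x1]=((g>thr)&(hsv[...,1]<60))[y0:y1,x0:x1]*255
    n,l,s,_=cv2.connectedComponentsWithStats(m);i=1+np.argmax(s[1:,4])
    ct=max(cv2.findContours((l==i).astype(np.uint8),cv2.RETR_EXTERNAL,cv2.CHAIN_APPROX_NONE)[0],key=cv2.contourArea)
    return ct.reshape(-1,2).astype(float)
E
python3 - <<'E'
from m import *
import pickle
d=pickle.load(open('c0.pkl','rb'))
t,s=d['top'],d['side']
out=[]
for c,b in((t,(225,200,425,320)),(s,(280,150,400,290))):
    i=c['img'][b[1]:b[3],b[0]:b[2]];out.append(cv2.resize(np.clip(i*1.6,0,255).astype(np.uint8),(800 if c is t else 480,480 if c is t else 560),interpolation=cv2.INTER_CUBIC))
cv2.imwrite('pics/croptop.png',out[0]);cv2.imwrite('pics/cropside.png',out[1])
for z in(40,55):
    q=plate_quad(t,(310,215,395,300),110);P=onz(t,q,z+3)[:,:2]
    print('plate',z,cv2.minAreaRect(P.astype(np.float32)))
q=plate_quad(s,(300,160,390,225),110);print('plate side',cv2.minAreaRect(onz(s,q,50)[:,:2].astype(np.float32)))
g=cv2.cvtColor(t['img'],cv2.COLOR_BGR2GRAY)
print(g[255,300:400:3],g[205:310:3,365])
print(onz(t,[[273,284],[320,176],[204,224]],0))
for c,u in((t,(341,256)),(s,(344,190))):print(onz(c,[u],48))
E
```

```text
plate 40 ((501.86260986328125, -174.3545379638672), (182.92257690429688, 186.0758056640625), 0.9971769452095032)
plate 55 ((500.85443115234375, -172.19186401367188), (180.3108673095703, 183.41912841796875), 0.9971868395805359)
plate side ((505.26666259765625, -139.59991455078125), (57.24936294555664, 108.13251495361328), 82.51579284667969)
[154 156 154 155 140  69  71  72  71  80 159 160 159 161 160 160 160 161
 126  70  70  70  69  70  69  70  69  69  70 148 155 155 155 156] [155 155 155 155 155 155 144  72  72  72  72  71  71  71  71  70  70  70
  69  71  70  68  69  68  69  68  69  68  68  68  78 123 154 155 154]
[[ 439.1691421    -2.04825331    0.        ]
 [ 689.23023475 -104.52078175    0.        ]
 [ 570.79633145  159.42744832    0.        ]]
[[ 502.04680047 -148.13375467   48.        ]]
[[ 500.07654088 -142.01080711   48.        ]]
```

View pics/croptop.png

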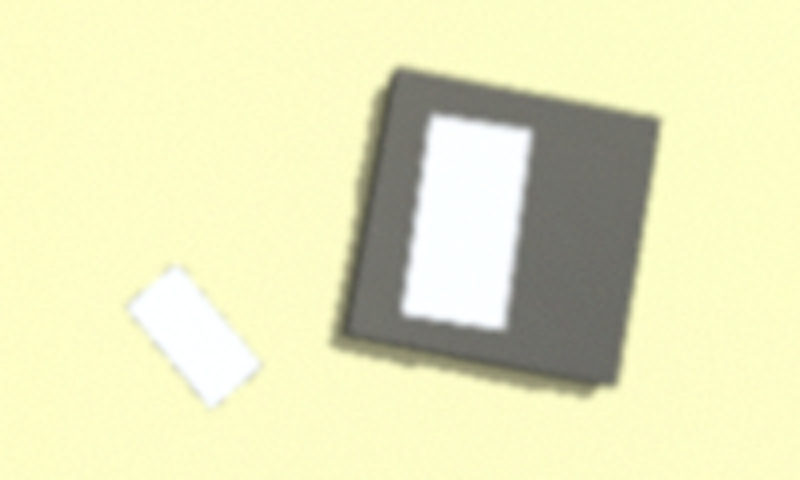

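View pics/cropside.png

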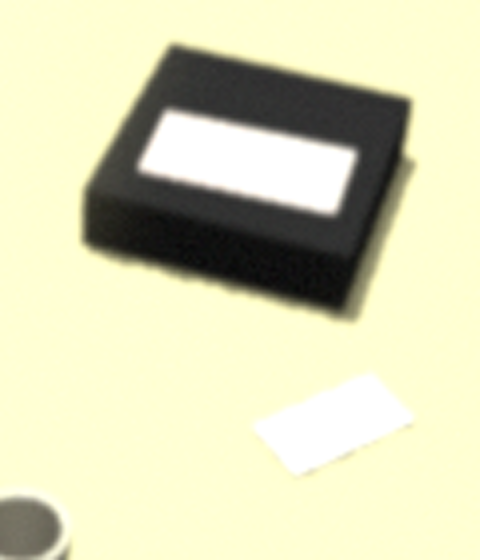

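The crops confirm it: the plate on the slate is a clean light rectangle, about twice the size of the silver piece on the bench. Top crop corners of the slate face are roughly (400,68), (658,120), (615,385) and (347,335). Next I measure the block height and the poses.

```bash
cat >> m.py <<'E'
def bright_rect(c,box,z,thr=110,sat=45):
    x0,y0,x1,y1=box;hsv=cv2.cvtColor(c['img'],cv2.COLOR_BGR2HSV)
    m=np.zeros(hsv.shape[:2],np.uint8);m[y0:y1,x0:x1]=((hsv[...,2]>thr)&(hsv[...,1]<sat))[y0:y1,x0:x1]*255
    ct=max(cv2.findContours(m,cv2.RETR_EXTERNAL,cv2.CHAIN_APPROX_NONE)[0],key=cv2.contourArea)
    return cv2.minAreaRect(onz(c,ct.reshape(-1,2),z)[:,:2].astype(np.float32)),ct
E
python3 - <<'E'
from m import *
import pickle
d=pickle.load(open('c0.pkl','rb'));t,s=d['top'],d['side']
for u,c in(((341,256),'plate'),((400,205),'bench'),((365,240),'slate')):print(c,cv2.cvtColor(t['img'],cv2.COLOR_BGR2HSV)[u[1],u[0]])
pt=np.array([[400,68],[658,120],[615,385],[347,335]])/4+[225,200]-.4
ps=np.array([[85,188],[172,45],[412,100],[350,255]])/4+[280,150]-.4
for a,b in zip(pt,ps):print('corner BL BR FR FL',*tri(t,a,s,b))
# plate corners in both views
PT=np.array([[430,114],[532,128],[507,330],[401,316]])/4+[225,200]-.4
PS=np.array([[138,172],[165,109],[357,150],[337,214]])/4+[280,150]-.4
C=[]
for a,b in zip(PT,PS):
    p,e=tri(t,a,s,b);C.append(p);print('plate',p,e)
# beaker: rim ellipse in both
b=s['img'][265:320,260:310];a=t['img'][205:245,185:225]
cv2.imwrite('pics/beak.png',np.hstack([cv2.resize(np.clip(x*1.8,0,255).astype(np.uint8),(400,400),interpolation=cv2.INTER_CUBIC) for x in(a,b)]))
E
```

```text
plate [102   8 162]
bench [ 31  54 160]
slate [23 14 72]
corner BL BR FR FL [ 589.3626516  -112.71954017   37.4373757 ] 1.1443119335024075
corner BL BR FR FL [ 563.28533271 -255.5732071    37.90165747] 0.7340645344294154
corner BL BR FR FL [ 418.49094697 -231.13750384   37.53636827] 0.7223353642055259
corner BL BR FR FL [443.47412186 -85.53141064  39.67513656] 2.5028985559087356
plate [ 563.4475971  -129.21743475   40.0146687 ] 0.32495211990561385
plate [ 556.90198423 -184.89501568   42.90176688] 0.9339646441449603
plate [ 446.98105999 -171.66632747   41.85530083] 0.717642544076286
plate [ 453.50447642 -114.32193263   41.91804569] 1.0190430830088646
```

View pics/beak.png

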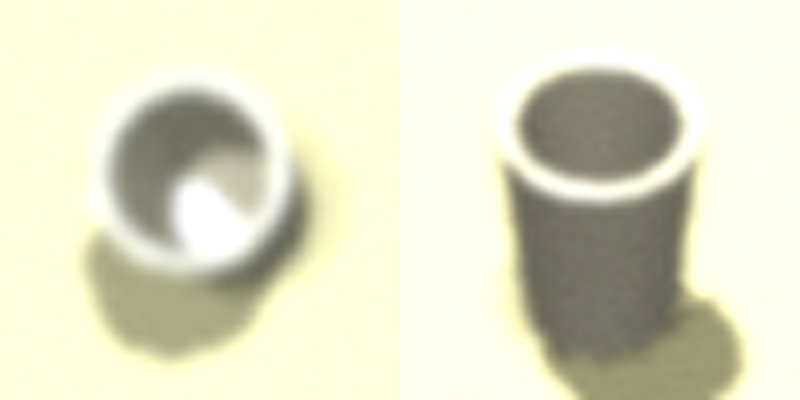

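```bash
python3 - <<'E'
from m import *
import pickle
d=pickle.load(open('c0.pkl','rb'));t,s=d['top'],d['side']
print('rim',tri(t,(203.95,221.7),s,(284.6,281.6)))
print(onz(t,[[203.95,221.7]],70),onz(s,[[284.6,281.6]],70))
print('mortar',onz(t,[[186,147]],60),'jar',onz(t,[[285,132]],75))
E
```

```text
rim (array([567.8301568 , 148.50899567,  67.91678925]), np.float64(1.4379559335321628))
[[566.82982295 148.11022426  70.        ]] [[568.18771273 150.10872364  70.        ]]
mortar [[735.15554837 198.9466049   60.        ]] jar [[769.13284395 -21.22238827  75.        ]]
```

play_rows(plan=[[30,30,0,0,0,-0.12,-1],[30,30,0,0,0,-0.12,-1],[30,30,0,0,0,-0.12,-1],[30,30,0,0,0,-0.1,-1],[30,30,0,0,0,0,-1]])

```text
time_s: 0.52
eef_pos: [311.6, -353.0, 228.4]
ee_rot: [-0.002, 0.998, -0.068, -0.001]
force: [0.5, -0.6, 0.3]
grip_width: 0.302
```

play_rows(plan=[[40,40,0,0,0,0,-1],[40,40,-20,0,0,0,-1],[40,40,-30,0,0,0,-1],[40,40,-30,0,0,0,-1],[36,38,-25,0,0,0,-1]])

```text
time_s: 0.93
eef_pos: [447.4, -214.9, 159.4]
ee_rot: [0.001, 0.998, -0.069, 0.002]
force: [1.3, -1.2, -0.1]
grip_width: -0.002
```

play_rows(plan=[[30,30,-20,0,0,0.01,-1],[25,26,-20,0,0,0,-1],[10,12,-20,0,0,0,-1],[0,0,-20,0,0,0,-1],[0,0,-10,0,0,0,-1]])

```text
time_s: 1.35
eef_pos: [511.5, -142.0, 66.8]
ee_rot: [-0.001, 0.998, -0.06, 0.001]
force: [-0.3, -0.0, 0.2]
grip_width: -0.003
```

play_rows(plan=[[0,-8,-8,0,0,0,-1],[0,0,-6,0,0,0,-1],[0,0,0,0,0,0,-1],[0,0,-2,0,0,0,-1],[0,0,0,0,0,0,-1]])

```text
time_s: 1.77
eef_pos: [510.4, -152.5, 49.1]
ee_rot: [-0.001, 0.998, -0.061, -0.0]
force: [-0.4, -0.9, 0.3]
grip_width: 0.003
```

play_rows(plan=[[0,1,-2,0,0,0,-1],[0,0,-1,0,0,0,-1],[0,0,0,0,0,0,-1],[0,0,-1,0,0,0,-1],[0,0,0,0,0,0,-1]])

```text
time_s: 2.18
eef_pos: [511.2, -152.8, 47.2]
ee_rot: [0.0, 0.998, -0.062, 0.002]
force: [-0.3, 0.7, -0.0]
grip_width: -0.002
```

play_rows(plan=[[0,1,-1,0,0,0,-1],[0,0,-1,0,0,0,-1],[0,0,0,0,0,0,-1]])

```text
time_s: 2.43
eef_pos: [511.3, -151.6, 45.2]
ee_rot: [0.0, 0.998, -0.062, 0.002]
force: [-0.6, 0.1, -0.6]
grip_width: -0.005
```

play_rows(plan=[[0,0,-1,0,0,0,-1],[0,0,-0.5,0,0,0,-1],[0,0,0,0,0,0,-1]])

```text
time_s: 2.68
eef_pos: [511.3, -151.5, 43.6]
ee_rot: [0.0, 0.998, -0.062, 0.002]
force: [0.3, -0.2, 1.5]
grip_width: -0.003
```

play_rows(plan=[[0,0,-0.5,0,0,0,-1],[0,0,0,0,0,0,-1]])

```text
time_s: 2.85
eef_pos: [511.4, -151.6, 43.7]
ee_rot: [0.0, 0.998, -0.062, 0.002]
force: [0.4, 0.1, -0.4]
grip_width: -0.002
```

play_rows(plan=[[0,0,-0.5,0,0,0,-1]])

```text
time_s: 2.93
eef_pos: [511.5, -151.6, 43.5]
ee_rot: [0.0, 0.998, -0.062, 0.002]
force: [-4.0, 1.2, 9.6]
grip_width: -0.005
```

play_rows(plan=[[-2,0.4,-0.4,0,0,0,-1],[-2,0.4,-0.4,0,0,0,-1]])

```text
time_s: 3.1
eef_pos: [508.7, -151.4, 43.5]
ee_rot: [0.001, 0.998, -0.062, 0.004]
force: [1.2, -0.5, 4.3]
grip_width: -0.004
```

play_rows(plan=[[-3,0.6,-0.5,0,0,0,-1],[-3,0.6,-0.5,0,0,0,-1],[-3,0.6,-0.5,0,0,0,-1]])

```text
time_s: 3.35
eef_pos: [501.1, -150.5, 43.5]
ee_rot: [0.002, 0.998, -0.062, 0.007]
force: [2.9, -0.3, 5.9]
grip_width: -0.003
```

play_rows(plan=[[-3,0.6,-0.5,0,0,0,-1],[-3,0.6,-0.5,0,0,0,-1],[-3,0.6,-0.5,0,0,0,-1]])

```text
time_s: 3.6
eef_pos: [493.2, -149.5, 43.6]
ee_rot: [0.004, 0.998, -0.062, 0.01]
force: [1.7, 0.3, 4.7]
grip_width: 0.0
```

```bash
python3 - <<'E'
from m import *
t=cap('top','top1.png');s=cap('side','side1.png')
x=np.hstack([cv2.resize(np.clip(c['img'][b[1]:b[3],b[0]:b[2]]*1.6,0,255).astype(np.uint8),(400,400),interpolation=cv2.INTER_CUBIC) for c,b in((t,(300,210,400,310)),(s,(290,150,390,250)))])
cv2.imwrite('pics/v1.png',x)
E
```

```text
(no output)
```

View pics/v1.png

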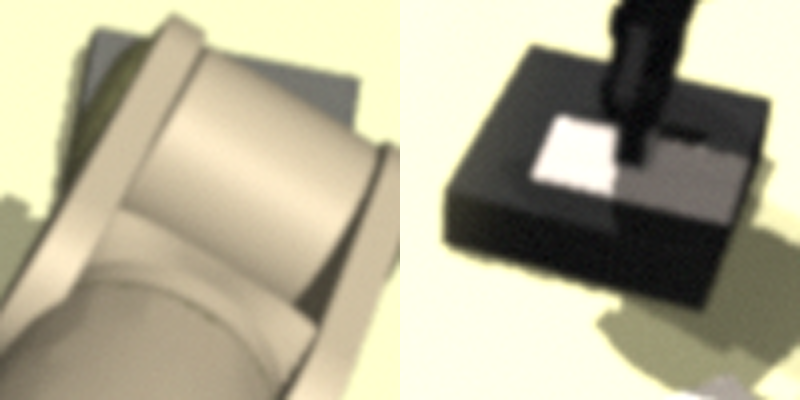

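The side view shows the plate following the finger, by about 18 mm so far and lying flat. Its near end is now close to the edge, around (745,150) in the crop.

play_rows(plan=[[-3,0.7,-0.5,0,0.006,0,-1],[-3,0.7,-0.5,0,0.006,0,-1],[-3,0.7,-0.5,0,0.006,0,-1]])

```text
time_s: 3.95
eef_pos: [484.9, -148.3, 43.5]
ee_rot: [0.005, 0.998, -0.062, 0.003]
force: [3.2, -0.5, 5.7]
grip_width: -0.002
```

play_rows(plan=[[-3,0.7,-0.5,0,0.006,0,-1],[-3,0.7,-0.5,0,0.006,0,-1],[-3,0.7,-0.5,0,0.006,0,-1],[-3,0.7,-0.5,0,0.004,0,-1]])

```text
time_s: 4.28
eef_pos: [474.4, -146.7, 43.5]
ee_rot: [0.008, 0.998, -0.062, -0.004]
force: [2.2, -0.4, 6.4]
grip_width: 0.001
```

play_rows(plan=[[-3,0.7,-0.5,0.004,0,0,-1],[-3,0.7,-0.5,0.004,0,0,-1],[-3,0.7,-0.5,0.004,0,0,-1],[-3,0.7,-0.5,0.004,0,0,-1]])

```text
time_s: 4.62
eef_pos: [464.1, -145.0, 43.5]
ee_rot: [0.001, 0.998, -0.062, -0.001]
force: [1.7, -0.1, 5.8]
grip_width: 0.003
```

play_rows(plan=[[0,0,0,0,0,0,-1],[0,0,0,0,0,0,-1]])

```text
time_s: 4.78
eef_pos: [463.5, -145.0, 43.5]
ee_rot: [0.001, 0.998, -0.062, -0.001]
force: [0.6, -0.2, 3.1]
grip_width: 0.002
```

```bash
python3 - <<'E'
from m import *
s=cap('side','side2.png')
x=cv2.resize(np.clip(s['img'][150:250,290:400]*2.2,0,255).astype(np.uint8),(660,600),interpolation=cv2.INTER_CUBIC)
cv2.imwrite('pics/v2.png',x)
print(sense()['eef_pos'],sense()['force'])
E
```

```text
[ 463.5038288  -144.95112661   43.50698669] [-1.53536366 -0.05531384  3.45533682]
```

View pics/v2.png

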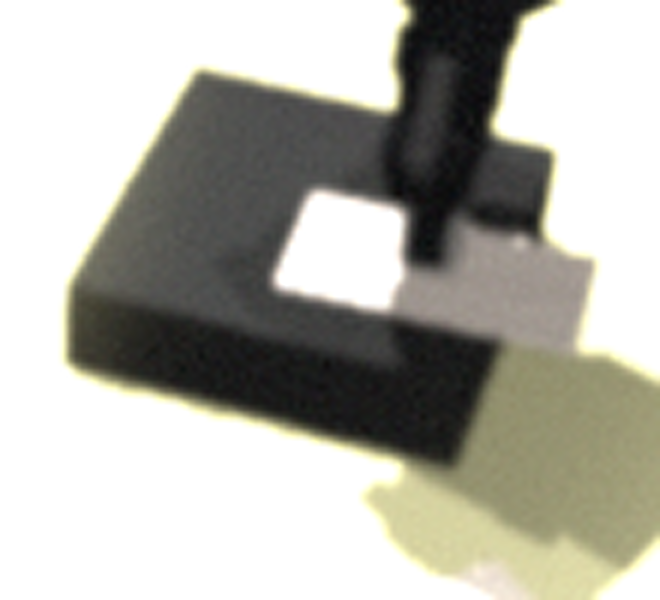

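The plate overhangs and lies flat. Its corners in the crop are near end (595,260) and (575,350), far end (315,190) and (273,290).

```bash
python3 - <<'E'
from m import *
import pickle
s=pickle.load(open('c0.pkl','rb'))['side']
PS0=np.array([[138,172],[165,109],[357,150],[337,214]])/4+[280,150]-.4
PS1=np.array([[273,290],[315,190],[595,260],[575,350]])/6+[290,150]-.4
for P in(PS0,PS1):
    q=onz(s,P,42)[:,:2];v=(q[0]+q[1]-q[2]-q[3])/2;print(q.round(1).tolist(),q.mean(0),np.arctan2(v[1],v[0]),np.hypot(*v))
B=onz(s,np.array([[85,188],[172,45],[412,100],[350,255]])/4+[280,150]-.4,39)[:,:2];v=(B[0]+B[1]-B[2]-B[3])/2;v/=np.hypot(*v);b=B.mean(0);print(b,np.arctan2(v[1],v[0]))
for q in(onz(s,PS0,42)[:,:2],onz(s,PS1,42)[:,:2]):print('end in block x',((q[2]+q[3])/2-b)@v)
E
```

```text
[[563.3, -126.8], [557.5, -186.1], [447.3, -171.5], [454.0, -114.3]] [ 505.54023328 -149.68005763] -0.123306874669328 110.5608356387993
[[516.1, -118.4], [508.1, -179.9], [402.9, -160.2], [408.0, -108.2]] [ 458.78855278 -141.68318358] -0.13941843056973272 107.71676439388166
[ 504.19303206 -170.1264737 ] -0.16932713476143713
end in block x -57.33956842592442
end in block x -103.38265564083201
```

play_rows(plan=[[0,0,10,0,0,0,-1],[0,0,20,0,0,0,-1],[0,0,30,0,0,0,0],[0,0,30,0,0,0,1],[-40,0,20,0,0,0,1]])

```text
time_s: 5.25
eef_pos: [425.9, -143.5, 153.0]
ee_rot: [-0.001, 0.998, -0.062, -0.006]
force: [0.8, -1.0, 1.6]
grip_width: 0.422
```

play_rows(plan=[[-40,0,20,0,0,0,1],[-40,0,20,0,0,0,1],[-40,0,20,0,0,0,1],[-20,0,0,0,0,0,1],[0,0,0,0,0,0,1]])

```text
time_s: 5.67
eef_pos: [287.2, -141.0, 214.3]
ee_rot: [0.001, 0.998, -0.06, -0.005]
force: [-0.0, 1.4, -0.2]
grip_width: 1.003
```

```bash
python3 - <<'E'
from m import *
t=cap('top','top3.png');w=cap('wrist','wrist3.png')
T=np.array(w['world_to_cam']);print(-T[:3,:3].T@T[:3,3],T[2,:3],sense()['eef_pos'])
x=np.hstack([cv2.resize(np.clip(t['img'][215:315,300:400]*1.6,0,255).astype(np.uint8),(400,400),interpolation=cv2.INTER_CUBIC),cv2.resize(w['img'],(400,300))[[min(i,299) for i in range(400)]]])
cv2.imwrite('pics/v3.png',x)
E
```

```text
[ 365.86012039 -150.04231045  356.45056805] [ 0.30674506 -0.03392477  0.95118693] [ 289.53336307 -141.69186726  214.20007427]
```

View pics/v3.png

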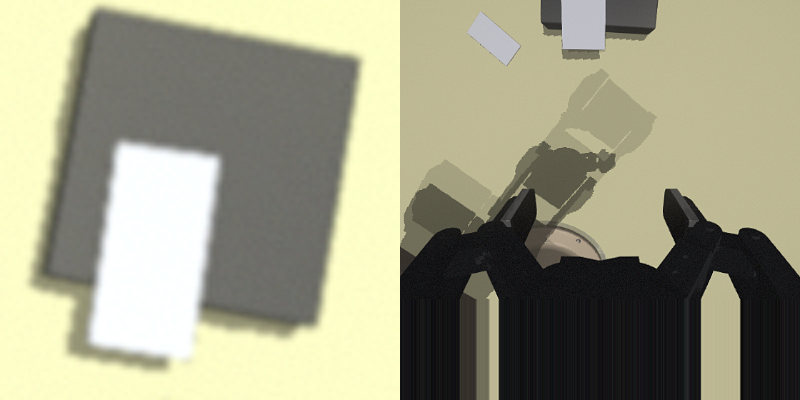

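The plate hangs over the front edge by about 28 mm, nearly square to it. Top crop corners are (117,142), (221,156), (192,360) and (89,345).

```bash
python3 - <<'E'
from m import *
t=cap('top')
P=np.array([[117,142],[221,156],[192,360],[89,345]])/4+[300,215]-.4
q=onz(t,P,43)[:,:2];v=(q[0]+q[1]-q[2]-q[3])/2
print(q.round(1).tolist(),q.mean(0),np.arctan2(v[1],v[0]),np.hypot(*v),'end',(q[2]+q[3])/2)
print(bright_rect(t,(310,220,400,310),43,110,30)[0])
F=onz(t,np.array([[42,275],[318,323]])/4+[300,215]-.4,40);print('front',F)
E
```

```text
[[514.6, -122.2], [508.2, -178.9], [398.5, -163.7], [405.4, -108.4]] [ 456.68794747 -143.29685442] -0.13169893067622818 110.41899605126252 end [ 401.95655136 -136.04682321]
((456.26702880859375, -142.46160888671875), (57.70597839355469, 111.97265625), 82.37948608398438)
front [[ 442.16121071  -82.75972392   40.        ]
 [ 419.25543885 -232.26392235   40.        ]]
```

play_rows(plan=[[35,1,-25,0,0,-0.01,1],[35,1,-25,0,0,0,1],[35,1,-25,0,0,0,1],[20,1,-20,0,0,0,1],[0,0,0,0,0,0,1]])

```text
time_s: 6.23
eef_pos: [420.9, -136.7, 116.6]
ee_rot: [0.003, 0.998, -0.065, -0.003]
force: [0.2, 1.4, 0.1]
grip_width: 0.996
```

play_rows(plan=[[-4,-0.5,-10,0.006,0,0,1],[-1,0,-20,0,0,0,1],[0,0,-20,0,0,0,1],[0,0,0,0,0,0,1]])

```text
time_s: 6.57
eef_pos: [418.1, -134.6, 61.7]
ee_rot: [-0.002, 0.998, -0.062, -0.006]
force: [-0.7, 0.6, -0.1]
grip_width: 1.0
```

play_rows(plan=[[-2.5,-2.5,-8,0,-0.012,-0.006,1],[0,0,-15,0,0,0,1],[0,0,-15,0,0,0,1],[0,0,0,0,0,0,1]])

```text
time_s: 6.9
eef_pos: [417.3, -136.7, 24.2]
ee_rot: [-0.002, 0.998, -0.063, 0.0]
force: [-0.4, -0.0, -1.6]
grip_width: 1.002
```

play_rows(plan=[[-2,-0.5,-5,0,0,-0.005,1],[0,0,0,0,0,0,1]])

```text
time_s: 7.07
eef_pos: [416.1, -137.4, 20.3]
ee_rot: [-0.002, 0.998, -0.066, 0.0]
force: [0.1, 0.1, -0.6]
grip_width: 1.002
```

```bash
python3 - <<'E'
from m import *
w=cap('wrist');s=cap('side')
x=np.hstack([w['img'],np.clip(cv2.resize(s['img'][150:250,310:410],(420,420),interpolation=cv2.INTER_CUBIC)*2.2,0,255).astype(np.uint8)])
cv2.imwrite('pics/v4.png',cv2.resize(x,(800,343)));print(sense()['eef_pos'],sense()['force'])
E
```

```text
[ 416.78876452 -137.76790172   21.04345624] [-0.75138597  0.00790049  0.18793722]
```

View pics/v4.png

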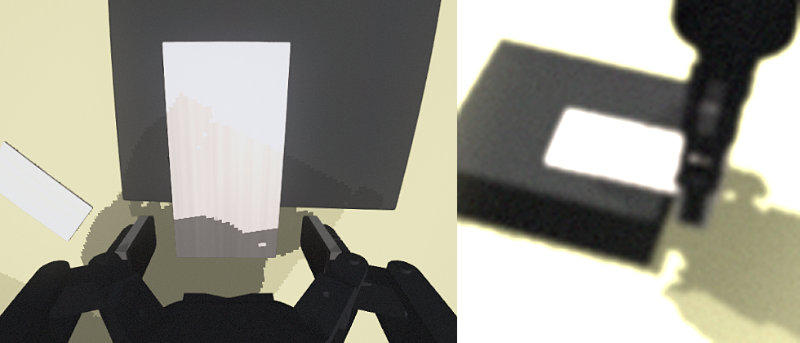

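The fingers straddle the overhanging end evenly and clear the block front. Closing now.

play_rows(plan=[[-0.5,0,-1.5,0,0,0,0.5],[0,0,0,0,0,0,0.4],[0,0,0,0,0,0,0.2],[0,0,0,0,0,0,0.2]], grip_force=40)

```text
time_s: 7.5
eef_pos: [417.3, -138.3, 21.4]
ee_rot: [-0.001, 0.998, -0.065, 0.003]
force: [-0.1, -0.2, -0.1]
grip_width: 0.64
```

play_rows(plan=[[0,0,0,0,0,0,-0.2],[0,0,0,0,0,0,-0.2],[0,0,0,0,0,0,-0.2]])

```text
time_s: 7.75
eef_pos: [417.3, -138.3, 21.7]
ee_rot: [-0.001, 0.998, -0.065, 0.003]
force: [-0.8, -0.3, -1.6]
grip_width: 0.637
```

play_rows(plan=[[0,0,2,0,0,0,-0.2],[0,0,4,0,0,0,-0.2],[0,0,6,0,0,0,-0.2],[0,0,6,0,0,0,-0.2],[0,0,0,0,0,0,-0.2]])

```text
time_s: 8.17
eef_pos: [417.1, -138.2, 41.3]
ee_rot: [-0.001, 0.998, -0.066, 0.002]
force: [-0.0, 0.1, -0.3]
grip_width: 0.64
```

play_rows(plan=[[0,0,6,0,0,0,-0.2],[0,0,8,0,0,0,-0.2],[0,0,10,0,0,0,-0.2],[0,0,10,0,0,0,-0.2],[0,0,0,0,0,0,-0.2]])

```text
time_s: 8.58
eef_pos: [417.2, -138.2, 79.2]
ee_rot: [-0.001, 0.998, -0.065, 0.003]
force: [-0.5, -0.3, -0.4]
grip_width: 0.637
```

```bash
python3 - <<'E'
from m import *
w=cap('wrist');s=cap('side')
x=np.hstack([w['img'],np.clip(cv2.resize(s['img'][130:250,300:420],(420,420),interpolation=cv2.INTER_CUBIC)*2.2,0,255).astype(np.uint8)])
cv2.imwrite('pics/v5.png',cv2.resize(x,(800,343)));print(sense()['eef_pos'],sense()['force'],sense()['grip_width'])
E
```

```text
[ 416.53660869 -137.84449561   77.65929948] [ 0.61181485  0.63228405 -0.71990982] 0.6377408772311531
```

View pics/v5.png

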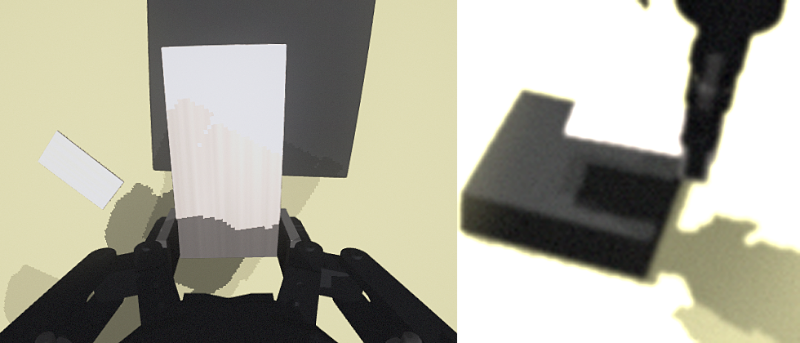

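The plate is lifted, held by its end and visibly level. In the wrist view its corners are (161,47), (287,43), (278,257) and (180,258).

```bash
python3 - <<'E'
from m import *
w=cap('wrist');e=sense()['eef_pos'];z=e[2]+22
h=343/420
q=onz(w,np.array([[161,47],[287,43],[278,257],[180,258]])/h,z)[:,:2];v=(q[0]+q[1]-q[2]-q[3])/2
print(e,q.round(1).tolist(),'len',np.hypot(*v),'w',np.hypot(*(q[0]-q[1])),np.hypot(*(q[2]-q[3])),np.arctan2(v[1],v[0]),'ctr-tcp',q.mean(0)-e[:2], 'far+near based',)
u=v/np.hypot(*v);print('from far end',(q[0]+q[1])/2-55*u-e[:2],'near',(q[2]+q[3])/2+55*u-e[:2])
E
```

```text
[ 416.27454901 -137.67746515   77.17002376] [[515.2, -120.5], [509.5, -176.0], [399.7, -163.9], [406.2, -108.6]] len 110.03333818707449 w 55.810442987930905 55.71168150523381 -0.10962099309582769 ctr-tcp [41.39645711 -4.59114382] far+near based
from far end [41.41302615 -4.59296744] near [41.37988807 -4.58932019]
```

play_rows(plan=[[5,20,25,0,0,0,-0.2],[10,20,25,0,0,0,-0.2],[15,30,20,0,0,0,-0.2],[15,30,0,0,0,0,-0.2],[15,30,0,0,0,0,-0.2]])

```text
time_s: 9.15
eef_pos: [474.8, -6.0, 147.6]
ee_rot: [-0.003, 0.998, -0.07, -0.002]
force: [-0.1, -1.1, -1.1]
grip_width: 0.64
```

play_rows(plan=[[11,34,0,0,0,0.005,-0.2],[11,34,0,0,0,0.005,-0.2],[11,34,0,0,0,0,-0.2],[11,34,0,0,0,0,-0.2],[5,14,0,0,0,0,-0.2]])

```text
time_s: 9.57
eef_pos: [525.1, 154.3, 144.9]
ee_rot: [-0.003, 0.998, -0.065, -0.003]
force: [0.2, -0.2, -0.8]
grip_width: 0.638
```

play_rows(plan=[[0,0,-10,0,0,0,-0.2],[0,0,-10,0,0,0,-0.2],[0,0,0,0,0,0,-0.2]])

```text
time_s: 9.82
eef_pos: [524.2, 157.0, 120.7]
ee_rot: [-0.003, 0.998, -0.062, -0.005]
force: [-0.7, -0.3, -0.5]
grip_width: 0.639
```

play_rows(plan=[[2,-3.5,-10,-0.006,-0.009,0,-0.2],[0,0,-15,0,0,0,-0.2],[0,0,-15,0,0,0,-0.2],[0,0,-6,0,0,0,-0.2],[0,0,0,0,0,0,-0.2]])

```text
time_s: 10.23
eef_pos: [524.3, 147.2, 70.6]
ee_rot: [0.001, 0.998, -0.066, -0.003]
force: [-1.0, 0.3, -0.2]
grip_width: 0.642
```

```bash
python3 - <<'E'
from m import *
w=cap('wrist');s=cap('side');t=cap('top');st=sense();e=st['eef_pos'];print(e,st['ee_rot'])
f=lambda c,b:np.clip(cv2.resize(c['img'][b[1]:b[3],b[0]:b[2]],(400,400),interpolation=cv2.INTER_CUBIC)*1.5,0,255).astype(np.uint8)
cv2.imwrite('pics/v6.png',np.hstack([f(s,(240,230,340,330)),f(w,(100,0,520,420))]))
E
```

```text
[525.3906458  147.88660169  72.42299903] [ 2.74507882e-04  9.97866561e-01 -6.52797780e-02 -8.94876529e-04]
```

View pics/v6.png

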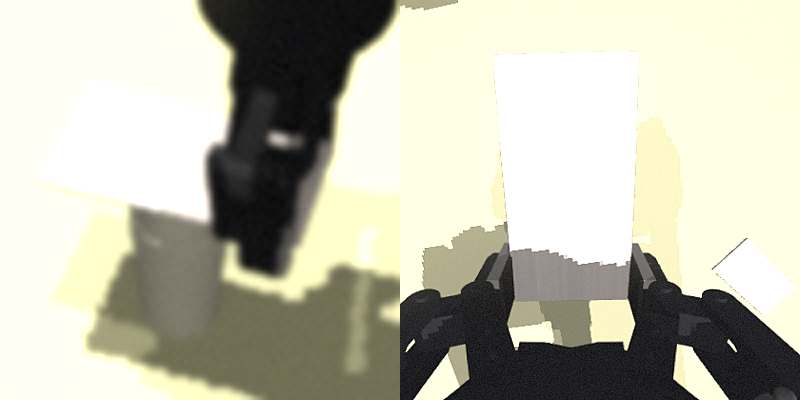

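The plate is level above the beaker. It is about 6 mm low in y, so I correct that and then lower it.

play_rows(plan=[[0.7,5.5,-4,0,0,0,-0.2],[0,0,-4,0,0,0,-0.2],[0,0,0,0,0,0,-0.2],[0,0,0,0,0,0,-0.2]])

```text
time_s: 10.72
eef_pos: [527.4, 154.0, 66.0]
ee_rot: [-0.0, 0.998, -0.065, 0.001]
force: [-0.6, -0.4, -1.0]
grip_width: 0.637
```

play_rows(plan=[[-0.7,0,-3,0,0,0,-0.2],[0,0,-3,0,0,0,-0.2],[0,0,-2,0,0,0,-0.2],[0,0,0,0,0,0,-0.2]])

```text
time_s: 11.05
eef_pos: [526.6, 154.2, 57.5]
ee_rot: [-0.0, 0.998, -0.065, 0.001]
force: [1.2, 0.4, -0.5]
grip_width: 0.639
```

```bash
python3 - <<'E'
from m import *
w=cap('wrist');s=sense();print(s['eef_pos'],s['ee_rot'],s['force'])
cv2.imwrite('pics/w7.png',w['img'])
e=s['eef_pos'];z=e[2]+22
r,ct=bright_rect(w,(200,30,400,300),z,150,25);print(r)
E
```

```text
[526.70820731 154.18499449  57.64300652] [-6.82512479e-05  9.97881322e-01 -6.50415549e-02  1.56770949e-03] [ 0.89766449 -0.7063196  -0.32093125]
((576.93994140625, 148.99118041992188), (55.30453109741211, 91.25835418701172), 83.7719955444336)
```

play_rows(plan=[[0,-0.5,-2,0,0,0,-0.2],[0,0,-1,0,0,0,-0.2],[0,0,0,0,0,0,-0.2]])

```text
time_s: 11.35
eef_pos: [526.8, 153.6, 54.4]
ee_rot: [-0.0, 0.998, -0.065, 0.002]
force: [0.1, 0.6, -0.9]
grip_width: 0.639
```

play_rows(plan=[[0,0,-1,0,0,0,-0.2],[0,0,-0.5,0,0,0,-0.2],[0,0,0,0,0,0,-0.2]])

```text
time_s: 11.6
eef_pos: [526.9, 153.6, 52.8]
ee_rot: [-0.0, 0.998, -0.065, 0.002]
force: [0.8, 0.2, -0.5]
grip_width: 0.643
```

play_rows(plan=[[0,0,-0.6,0,0,0,-0.2],[0,0,-0.4,0,0,0,-0.2]])

```text
time_s: 11.77
eef_pos: [526.9, 153.5, 51.8]
ee_rot: [-0.0, 0.998, -0.065, 0.002]
force: [-0.4, -0.4, -0.2]
grip_width: 0.64
```

play_rows(plan=[[0,0,-0.4,0,0,0,-0.2]])

```text
time_s: 11.85
eef_pos: [527.0, 153.6, 51.4]
ee_rot: [-0.0, 0.998, -0.065, 0.002]
force: [-0.7, 0.1, -0.7]
grip_width: 0.639
```

play_rows(plan=[[0,0,-0.4,0,0,0,-0.2]])

```text
time_s: 11.93
eef_pos: [527.0, 153.6, 51.1]
ee_rot: [-0.0, 0.998, -0.065, 0.002]
force: [-0.9, -0.3, 1.7]
grip_width: 0.637
```

play_rows(plan=[[0,0,-0.4,0,0,0,-0.2]])

```text
time_s: 12.02
eef_pos: [527.0, 153.6, 50.9]
ee_rot: [-0.0, 0.998, -0.065, 0.002]
force: [-2.2, 0.6, 3.6]
grip_width: 0.642
```

play_rows(plan=[[0,0,-0.3,0,0,0,-0.2]])

```text
time_s: 12.1
eef_pos: [527.1, 153.6, 50.8]
ee_rot: [-0.0, 0.998, -0.065, 0.002]
force: [-2.3, -0.2, 3.7]
grip_width: 0.639
```

Contact at about 4 N. Releasing.

play_rows(plan=[[0,0,0,0,0,0,0.35],[0,0,0,0,0,0,0.5],[0,0,0,0,0,0,0.7],[0,0,0,0,0,0,1],[0,0,0,0,0,0,1]])

```text
time_s: 12.52
eef_pos: [527.3, 153.6, 50.7]
ee_rot: [-0.0, 0.998, -0.065, 0.002]
force: [0.9, 0.7, -0.2]
grip_width: 0.999
```

```bash
python3 - <<'E'
from m import *
w=cap('wrist');s=cap('side');st=sense();e=st['eef_pos'];print(e,st['force'],st['grip_width'])
f=lambda c,b:np.clip(cv2.resize(c['img'][b[1]:b[3],b[0]:b[2]],(400,400),interpolation=cv2.INTER_CUBIC)*1.1,0,255).astype(np.uint8)
cv2.imwrite('pics/v8.png',np.hstack([f(s,(240,230,340,330)),f(w,(100,0,520,420))]))
E
```

```text
[527.27304234 153.60729562  50.67584307] [-0.04527768  0.07132837  0.07773674] 1.002430934462059
```

View pics/v8.png

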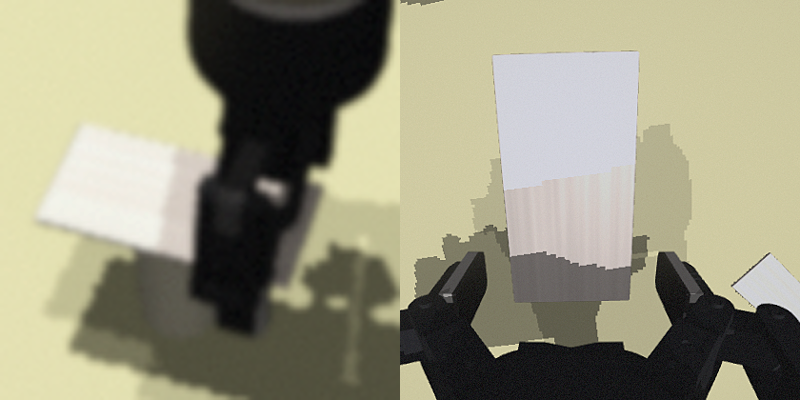

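Released. The plate sits unmoved on the beaker with the fingers clear on both sides. I go straight up and then back.

play_rows(plan=[[0,0,8,0,0,0,1],[0,0,15,0,0,0,1],[0,0,25,0,0,0,1],[0,0,35,0,0,0,1],[0,0,35,0,0,0,1]])

```text
time_s: 13.03
eef_pos: [522.8, 153.1, 167.7]
ee_rot: [0.001, 0.998, -0.065, -0.005]
force: [-0.0, 0.3, 0.3]
grip_width: 0.999
```

play_rows(plan=[[-30,-20,25,0,0,0,1],[-40,-30,10,0,0,0,1],[-40,-30,10,0,0,0,1],[-40,-30,0,0,0,0,1],[-40,-30,0,0,0,0,1]])

```text
time_s: 13.45
eef_pos: [363.2, 35.4, 216.7]
ee_rot: [0.001, 0.998, -0.062, 0.005]
force: [0.6, -0.5, 0.6]
grip_width: 0.997
```

play_rows(plan=[[0,0,0,0,0,0,1],[0,0,0,0,0,0,1],[0,0,0,0,0,0,1]])

```text
time_s: 13.7
eef_pos: [358.6, 32.8, 218.8]
ee_rot: [0.001, 0.998, -0.065, 0.007]
force: [0.0, -0.1, 0.2]
grip_width: 1.002
```

```bash
python3 - <<'E'
from m import *
t=cap('top');s=cap('side');st=sense();print(st['eef_pos'],st['dq'].round(3))
r,ct=bright_rect(t,(175,190,235,250),73,110,30);print('top',r)
r,ct=bright_rect(s,(240,230,340,330),73,110,30);print('side',r)
f=lambda c,b:np.clip(cv2.resize(c['img'][b[1]:b[3],b[0]:b[2]],(400,400),interpolation=cv2.INTER_CUBIC)*1.1,0,255).astype(np.uint8)
cv2.imwrite('pics/v9.png',np.hstack([f(s,(240,230,340,330)),f(t,(155,175,255,275))]))
E
```

```text
[359.20919994  33.17158463 218.54088663] [ 0.009  0.017 -0.001  0.002 -0.004 -0.003]
top ((566.4259033203125, 148.1932830810547), (57.32744598388672, 111.61029815673828), 83.79061889648438)
side ((568.13671875, 149.83099365234375), (57.26852035522461, 109.07302856445312), 83.9603500366211)
```

The plate centre agrees with the earlier rim measurement to about 0.5 mm in both views, and its size matches a level plate at rim height. I hand it in.

```bash
python3 -c "
from rig import ctrl
print(ctrl.finish_job())"
```

```text
the job is handed in; nothing more can be done
None
```

The plate is on the beaker, released and centred, and I have handed the job in; the system reports no verdict.

- **Slide:** I pressed with the shut fingertips and slid the plate until its near end overhung the front edge by about 28–31 mm, still flat. The force readings were mostly 4–6 N, with a peak of 9.6 N.
- **Lift and place:** I gripped the overhanging end by its side edges at 40 N and lifted it level. I set it down on the rim at about 4 N, opened the gripper and backed away. The clock read about 13.7 s.
- **Last checks:** From above, the plate centre is at (566.4, 148.2) mm, and the mouth measured (566.8, 148.1) before placing. From the side it is (568.1, 149.8) against (568.2, 150.1). The plate's apparent size, about 57 × 110 mm at rim height, fits a level plate.
- **Disagreements and gaps:**
  - The two-camera heights came out about 2 mm low; I relied on touch for heights instead.
  - The first two automatic plate measurements were wrong because the bench showed up in the mask, so I used corners instead.
  - The 12-picture limit stopped me viewing the final image, so the last check was numeric only.
  - I did not re-measure the mortar, bottle and jar, but the arm never came near them.

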